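# Gather the brass spacers in the tote's yellow corner over the light plate

## Task

Pick the parts tote up by its handle, carry it to the white light plate and tip it about 30 degrees with its yellow corner downwards, so that all five brass spacers slide together into the yellow corner. Finish holding it there in the air, tilted and still, with the yellow corner a few centimetres above the middle of the plate and the tote touching neither plate nor bench, so that I can pick the spacers out; do not put it down or let go. Leave the mug, the screwdriver and the tip-cleaner cup where they are.

Things in the scene. Friction and masses are not known exactly. Their poses are not given: they have to be found in the camera images.
- tote_handle (a point): Centre of the grip of the tote's carry handle: a orange plastic grip 16 mm thick (along x), 90 mm long (along y), 22 mm tall, on a steel bar that bridges the middle of the tote across its width, rigid with it. It lies 112 mm above the tote's underside, midway along and across. Axes are the tote's: x its length, y along the handle, z up out of it; any yaw.
- tote_corner (a point): The yellow corner of the tote, at its inside, on the inner floor: 96 mm along +x, 66 mm along +y and 108 mm below the handle centre in the tote's axes. Yellow strips run 40 mm each way from this corner, along both walls; only this corner is yellow. Same axes as tote_handle.
- plate_center (a point): Centre of the top face of the flat white light plate lying fixed on the bench: 150 x 150 mm with a thin aluminium rim, top 8 mm above the bench.
- screwdriver: Bystander: red-handled screwdriver, 170 mm long, about 30 mm thick, lying on the mat roughly along its x, between tote and plate. Leave it alone.
- mug: Bystander: white mug, 80 mm across, 90 mm tall with a side handle (origin: centre of its underside). Leave it alone.
- tip_cleaner: Bystander: steel cup with copper wool, 72 mm across, 45 mm tall (origin: centre of its underside). Leave it alone.
- spacer0_center (a point): Brass spacer 1 of 5: round, 16 mm across, 14 mm long, about 20 g, lying loose on the tote's inner floor; the point is its centre. It slides easily on the plastic (friction about 0.10 to 0.15); at 30 degrees of tilt towards the corner the spacers slide down by themselves.
- spacer1_center (a point): Brass spacer 2 of 5: round, 16 mm across, 14 mm long, about 20 g, lying loose on the tote's inner floor; the point is its centre. It slides easily on the plastic (friction about 0.10 to 0.15); at 30 degrees of tilt towards the corner the spacers slide down by themselves.
- spacer2_center (a point): Brass spacer 3 of 5: round, 16 mm across, 14 mm long, about 20 g, lying loose on the tote's inner floor; the point is its centre. It slides easily on the plastic (friction about 0.10 to 0.15); at 30 degrees of tilt towards the corner the spacers slide down by themselves.
- spacer3_center (a point): Brass spacer 4 of 5: round, 16 mm across, 14 mm long, about 20 g, lying loose on the tote's inner floor; the point is its centre. It slides easily on the plastic (friction about 0.10 to 0.15); at 30 degrees of tilt towards the corner the spacers slide down by themselves.
- spacer4_center (a point): Brass spacer 5 of 5: round, 16 mm across, 14 mm long, about 20 g, lying loose on the tote's inner floor; the point is its centre. It slides easily on the plastic (friction about 0.10 to 0.15); at 30 degrees of tilt towards the corner the spacers slide down by themselves.
- tote: Open dark-grey parts tote, loose, 260 to 440 g: 200 mm long (x), 140 mm wide (y), 50 mm deep, walls and floor 4 mm; two flat steel posts on the long sides carry the handle. Origin: centre of its underside. It starts standing flat on the mat, left or right of the screwdriver, with the light plate on the other side.
- light_plate: The light plate itself; origin at the centre of its underside on the bench, 8 mm below plate_center.
Things that resemble listed ones, but are neither listed nor needed, are in the scene too. What is shaped like the light_plate but black or orange is not meant.

How it is judged:
On the way:
1. the tote is lifted clear of the bench in the gripper (height (world z) of tote above 0.03 m and contact force between the fingers and tote above 1 N), for 0.2 s.
At the end, for the whole second after the job is handed in: Tote held in the air by the gripper, still (under 40 mm/s), tilted 17 to 46 deg, touching neither plate nor bench; inside of its yellow corner within 60 mm of the plate centre from above and 22 to 130 mm above the bench; all spacer centres within 78 mm of that corner (distance between each of spacer0_center, spacer1_center, spacer2_center, spacer3_center, spacer4_center and tote_corner below 0.078 m and angle between tote_handle's own z axis and vertical between 0.3 and 0.8 rad and horizontal distance between tote_corner and plate_center below 0.06 m and height (world z) of tote_corner between 0.022 and 0.13 m and contact force between tote and light_plate below 0.1 N and height (world z) of tote above 0.035 m and contact force between the fingers and tote above 1 N and linear speed of tote below 0.04 m/s); the arm keeps its last pose, push and grip.
It fails at once if the screwdriver is pushed more than 20 mm (distance of screwdriver from where it was at the start of the episode above 0.02 m).
It fails at once if the mug is pushed more than 20 mm (distance of mug from where it was at the start of the episode above 0.02 m).
It fails at once if the tip-cleaner cup is pushed more than 20 mm (distance of tip_cleaner from where it was at the start of the episode above 0.02 m).
It also fails if it takes over 45 s, if anything falls off the work surface, if the arm or the gripper's body presses on something with over 40 N, if the wrist force passes 120 N, or if a joint passes its speed limit or range.

## Robot

A 7-joint arm with a two-finger parallel gripper is mounted at the origin on the work surface. World frame = base frame: x ahead of the robot, y to its left, z up, the work surface at z = 0. Lengths are in m, angles in rad, forces in N, time in s.
With the tool pointing down it reaches from about 0.35 to 0.9 m from the base axis. Payload 8.1 kg.
Tool frame: the origin (TCP) lies between the finger pads; the fingertips stand ahead of it and the grasp point (between the pads) is the TCP (arm.nose_length is the z of the fingertips in the tool frame, in m); z points along the fingers, y is the line along which they close (so a half turn about z gives the same grasp; the last joint's range is limited). The gripper opens to 92 mm and grips with 3 to 60 N. Pads are 19 mm wide; open, the fingers measure 130 mm over their backs; the gripper's body (75 mm by 190 mm) begins 47 mm behind the grasp point.
Start: joints at [-1.413, 0.434, 0.025, 1.573, -0.012, 1.134, -0.075], TCP at [0.161, 0.604, 0.246] pointing down, gripper open.
Joint ranges: [-2.62, 2.62], [-0.44, 2.09], [-1.27, 1.32], [0.08, 2.57], [-1.32, 4.46], [0.12, 2], [-2.74, 2.74]. Speed limits (rad/s): [2.22, 2.22, 3.01, 3.01, 3.14, 3.14, 3.14].

## Interface

Orientations are given as a rotation vector (axis times angle).
In Python, from cell import sensors, optics, arm gives the robot as it stands.
- The arm moves only by the tool arm_command, never from a script. Its argument "deltas" is one flat list of numbers, 7 for each row, row after row: the turn, a rotation vector about the world's x, y, z as a fraction of full scale, then the shift along the world's x, y, z as a fraction of full scale, then the finger opening in mm, from 0 to 91.8. In form: [wx, wy, wz, dx, dy, dz, fingers, wx, wy, wz, dx, dy, dz, fingers, ...]. A call has 1 to 20 rows; each row is the pose to reach, as a shift and turn from the pose commanded when the call began; what a row does not reach only later rows make up. Full scale, the value 1, is 1 m for a shift and 90 degrees for a turn. A row lasts 1/10 s, in which the tool goes at most 50 mm and 8.59 degrees, less where a joint would pass 70% of its speed; a pose out of reach is approached as far as the arm can. A call with a number of a shift or a turn outside -1 to 1 is refused whole. A call with a gripper value outside its range is refused whole. The fingers move at their own pace and stop on an object; "force" is the grip in N (left out, the last holds). Time passes only in rows, so rows that repeat a pose let the fingers close. It gives the time, the measured TCP pose, the force, the opening and the grip force at its end, in the units of the state.
- sensors.observe(): the state, without advancing time (a new reading comes with each control period).
- optics.get_image(name): name is "side" or "top" or "wrist"; returns the picture (384x512x3 uint8, blue, green, red); there is no depth.
- optics.calibration(name): a dict with "camera_matrix" (3x3 intrinsics, pixels), "rvec" (rotation vector, rad) and "tvec" (3), from world to camera coordinates, as OpenCV has them. Camera axes: x right, y down, z forward; pixel columns grow to the right and rows downward; lengths in m; the calibration is good to about 2 mm. A picture is of the moment at which its call begins: read the wrist's pose just before it. calibration takes no time and is no camera call; for the wrist camera it gives the pose at the moment of the call.
- arm.sign_off(): hands the job in; it is judged then, once.
The state is a dict: "clock": time; "joints": joint angles; "dq": joint speeds; "joint_efforts": joint torques, N m; "position": TCP position; "ee_rot": TCP orientation; "force": force on the tool from outside, world axes, zero at the start; "ft_torque": the same for the moment, N m; "width": opening from 0.0 (shut) to 1.0 (fully open); "gripper_force": force on a finger pad.
Only numpy, scipy, OpenCV 4.12 (cv2) and the standard library are available. Lean on these libraries where they do the work, as an engineer would, in place of code of your own. Each camera call takes 0.05 s, during which the arm holds its last target. There are 200 camera calls.

## Working session

There is one attempt and no reset: what is moved stays moved. The work goes in short steps, Python scripts to look and compute and a tool call to move; the robot and the scene stay as the last step left them, time stands still between calls to the robot, and variables do not carry over. Pictures are saved under pics/ and viewed, at most 10 in all, crops included, and the job is handed in when it is done.

Besides the shell and the picture viewer there is one more tool, called after ">>>" as name(argument=value, ...) on one line, values as JSON. arm_command: Moves the arm, as the interface text tells. Its arguments: {"type":"object","properties":{"deltas":{"type":"array","items":{"type":"number"}},"force":{"type":"number"}},"required":["deltas"]}

```bash
mkdir -p pics; python3 - <<'E'
from cell import sensors, optics, arm
import cv2, numpy as np
a=optics.get_image("top"); b=optics.get_image("side")
cv2.imwrite("pics/top0.png",a); cv2.imwrite("pics/side0.png",b)
s=sensors.observe(); print({k:np.round(v,3).tolist() for k,v in s.items()}, arm.nose_length)
for n in("top","side"):
    c=optics.calibration(n); R=cv2.Rodrigues(np.array(c["rvec"],float))[0]; print(n,np.round(c["camera_matrix"],1).tolist(),(-R.T@np.array(c["tvec"]).ravel()).round(3),R.round(2).tolist())
E
```

```text
{'clock': 0.1, 'joints': [-1.413, 0.435, 0.025, 1.574, -0.012, 1.134, -0.075], 'dq': [-0.002, -0.002, 0.001, -0.002, 0.002, 0.001, -0.001], 'joint_efforts': [0.002, -66.912, 0.987, -31.515, -0.061, 0.037, 0.0], 'position': [0.161, 0.603, 0.245], 'ee_rot': [-0.409, -3.115, 0.002], 'force': [-0.158, -0.589, 0.191], 'ft_torque': [-0.057, 0.002, -0.016], 'gripper_force': 0.0, 'width': 1.002} 0.019
top [[431.6, 0.0, 251.2], [0.0, 431.6, 188.9], [0.0, 0.0, 1.0]] [0.451 0.003 1.346] [[0.01, -1.0, 0.01], [-1.0, -0.01, -0.1], [0.1, -0.01, -1.0]]
side [[360.1, 0.0, 255.8], [0.0, 360.1, 196.2], [0.0, 0.0, 1.0]] [ 0.496 -0.823  0.808] [[1.0, -0.09, -0.01], [-0.07, -0.63, -0.78], [0.06, 0.77, -0.63]]
```

View pics/top0.png

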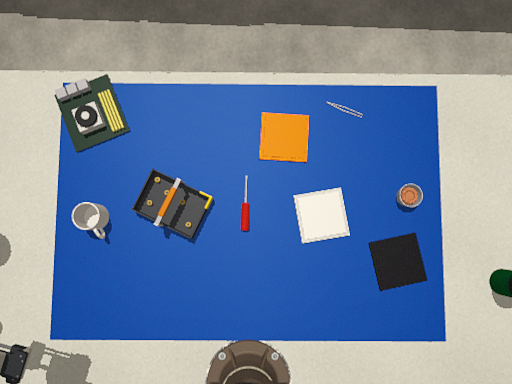

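View pics/side0.png

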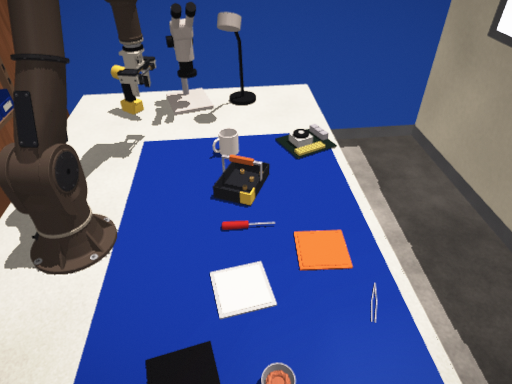

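The top view shows the tote at about (173,205) with its yellow corner at (208,202). The white plate is at (322,215), the screwdriver at (245,205) and the mug at (90,216). The side view agrees: handle (242,160), yellow corner (247,196), plate (242,288).

```bash
cat > h.py <<'E'
import cv2, numpy as np
from cell import sensors, optics, arm
def cam(n):
    c=optics.calibration(n); R=cv2.Rodrigues(np.array(c["rvec"],float))[0]
    return np.array(c["camera_matrix"]),R,np.array(c["tvec"],float).ravel()
def ray(n,p):
    K,R,t=cam(n); return -R.T@t, R.T@np.linalg.inv(K)@np.array([p[0],p[1],1.])
def plane(n,p,z):
    o,d=ray(n,p); return o+d*(z-o[2])/d[2]
def cross(p,q):
    o1,d1=ray("top",p); o2,d2=ray("side",q)
    s=np.linalg.lstsq(np.c_[d1,-d2],o2-o1,rcond=None)[0]
    a,b=o1+d1*s[0],o2+d2*s[1]; return (a+b)/2,np.linalg.norm(a-b)
def mask(img,lo,hi,roi):
    m=cv2.inRange(cv2.cvtColor(img,cv2.COLOR_BGR2HSV),lo,hi); o=np.zeros_like(m)
    x0,y0,x1,y1=roi; o[y0:y1,x0:x1]=m[y0:y1,x0:x1]; return o
def big(m):
    return max(cv2.findContours(m,0,2)[0],key=cv2.contourArea)
E
python3 - <<'E'
from h import *
t=cv2.imread("pics/top0.png"); s=cv2.imread("pics/side0.png")
OR=((4,150,80),(17,255,255)); YE=((20,120,80),(35,255,255)); WH=((0,0,190),(180,60,255))
r=lambda v:np.round(v,4).tolist()
cp=lambda m:cv2.minAreaRect(big(m))
ht=cp(mask(t,*OR,(120,160,225,250))); hs=cp(mask(s,*OR,(210,145,275,175)))
yt=big(mask(t,*YE,(185,180,225,225))); 
print("handle",ht,hs,[r(v) for v in cross(ht[0],hs[0])], r(plane("top",ht[0],.123)))
b=cv2.boxPoints(ht); e=[(b[i]+b[(i+1)%4])/2 for i in range(4)]
print("mids",[r(plane("top",p,.123)) for p in e])
print("yellow bbox",cv2.boundingRect(yt),"poly",cv2.approxPolyDP(yt,2,True)[:,0].tolist())
d=mask(t,(0,0,0),(180,255,75),(120,160,225,250))|mask(t,(0,0,0),(180,110,110),(120,160,225,250))|mask(t,*YE,(120,160,225,250))|mask(t,*OR,(120,160,225,250))
dr=cp(d); print("tote",dr,[r(plane("top",p,.05)) for p in cv2.boxPoints(dr)],r(plane("top",dr[0],.05)))
for n,i,roi in(("top",t,(285,180,360,250)),("side",s,(205,255,285,320))):
    w=cp(mask(i,*WH,roi)); print("plate",n,w,r(plane(n,w[0],.008)),[r(plane(n,p,.008)) for p in cv2.boxPoints(w)])
E
```

```text
handle ((166.6000213623047, 201.30001831054688), (6.708203315734863, 30.4105224609375), 26.56505012512207) ((241.05767822265625, 159.71153259277344), (23.533931732177734, 6.471831798553467), 11.309932708740234) [[0.5338, 0.2356, 0.1122], 0.0005] [0.5329, 0.2336, 0.123]
mids [[0.5371, 0.2422, 0.123], [0.5717, 0.2152, 0.123], [0.5287, 0.225, 0.123], [0.4942, 0.2518, 0.123]]
yellow bbox (199, 191, 14, 18) poly [[199, 191], [208, 197], [204, 207], [207, 208], [212, 198]]
tote ((172.02659606933594, 204.0271759033203), (67.63113403320312, 50.08021926879883), 27.181110382080078) [[0.5084, 0.3546, 0.05], [0.6436, 0.2899, 0.05], [0.551, 0.1066, 0.05], [0.4175, 0.1727, 0.05]] [0.5297, 0.2309, 0.05]
plate top ((321.171142578125, 214.96978759765625), (49.123321533203125, 48.891605377197266), 79.99201965332031) [0.5013, -0.2244, 0.008] [[0.5627, -0.1366, 0.008], [0.5903, -0.2872, 0.008], [0.4403, -0.3114, 0.008], [0.4134, -0.1625, 0.008]]
plate side ((242.35324096679688, 288.0257568359375), (47.07818603515625, 58.71393585205078), 76.23921203613281) [0.5053, -0.2283, 0.008] [[0.4136, -0.165, 0.008], [0.5782, -0.1306, 0.008], [0.5895, -0.2864, 0.008], [0.4428, -0.312, 0.008]]
```

Triangulation puts the handle at (0.533, 0.235, 0.112), and that height matches the stated 112 mm. Tote yaw is about -116°, the corner should be near (0.55, 0.12), and the plate is at (0.503, -0.226). I'll move above the handle and turn about -11°.

>>> arm_command(deltas=[-0.0, 0, -0.124, 0.372, -0.369, 0, 80, 0, 0, -0.124, 0.372, -0.369, 0, 80, 0, 0, -0.124, 0.372, -0.369, 0, 80, 0, 0, -0.124, 0.372, -0.369, 0, 80, 0, 0, -0.124, 0.372, -0.369, 0, 80, 0, 0, -0.124, 0.372, -0.369, 0, 80, 0, 0, -0.124, 0.372, -0.369, 0, 80, 0, 0, -0.124, 0.372, -0.369, 0, 80, 0, 0, -0.124, 0.372, -0.369, 0, 80, 0, 0, -0.124, 0.372, -0.369, 0, 80, 0, 0, -0.124, 0.372, -0.369, 0, 80, 0, 0, -0.124, 0.372, -0.369, 0, 80, 0, 0, -0.124, 0.372, -0.369, 0, 80, 0, 0, -0.124, 0.372, -0.369, 0, 80, 0, 0, -0.124, 0.372, -0.369, 0, 80, 0, 0, -0.124, 0.372, -0.369, 0, 80])

```text
clock: 1.7
position: [0.5325, 0.2359, 0.2458]
ee_rot: [-0.707, -3.061, -0.0]
force: [-0.2, -0.3, -0.0]
width: 0.87
gripper_force: 0.0
```

```bash
python3 - <<'E'
from h import *
from scipy.spatial.transform import Rotation as R
s=sensors.observe(); w=optics.get_image("wrist"); cv2.imwrite("pics/w1.png",w)
print(s["clock"],np.round(s["position"],4),np.round(s["joints"],3)); print(R.from_rotvec(s["ee_rot"]).as_matrix().round(3))
c=cv2.minAreaRect(big(mask(w,(4,150,80),(17,255,255),(0,0,512,384)))); print(c)
for h in(.112,.123): print(plane("wrist",c[0],h).round(4))
print([plane("wrist",p,.123).round(4).tolist() for p in cv2.boxPoints(c)])
E
```

```text
1.7 [0.5325 0.2359 0.2458] [-0.687  0.366  0.244  1.695 -0.098  1.092  0.704]
[[-0.899  0.438 -0.   ]
 [ 0.438  0.899  0.   ]
 [ 0.     0.    -1.   ]]
((257.5, 190.0), (82.0, 15.0), 90.0)
[0.5284 0.2357 0.112 ]
[0.5259 0.2369 0.123 ]
[[0.4875, 0.248, 0.123], [0.4936, 0.2606, 0.123], [0.5675, 0.2249, 0.123], [0.5609, 0.2113, 0.123]]
```

View pics/w1.png

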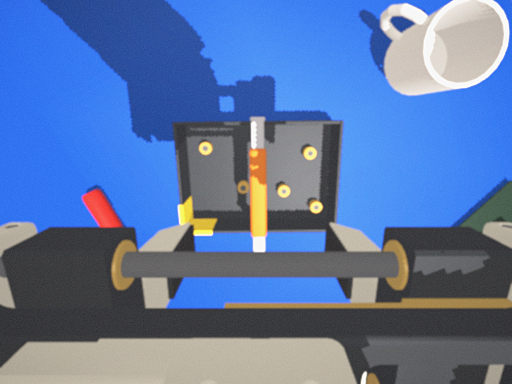

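The wrist view shows the grip vertical in the frame at column 258, rows 148–237. It is centred between the fingers (125..400) and aligned with them, and all five spacers are visible. I'll descend and grip.

>>> arm_command(deltas=[0, 0, 0, 0, 0, -0.04, 80, 0, 0, 0, 0, 0, -0.08, 80, 0, 0, 0, 0, 0, -0.11, 80, 0, 0, 0, 0, 0, -0.125, 80, 0, 0, 0, 0, -0.001, -0.134, 80, 0, 0, 0, 0, -0.001, -0.134, 80, 0, 0, 0, 0, -0.001, -0.134, 10, 0, 0, 0, 0, -0.001, -0.134, 10, 0, 0, 0, 0, -0.001, -0.134, 10, 0, 0, 0, 0, -0.001, -0.134, 10, 0, 0, 0, 0, -0.001, -0.134, 10, 0, 0, 0, 0, -0.001, -0.134, 10, 0, 0, 0, 0, -0.001, -0.134, 10, 0, 0, 0, 0, -0.001, -0.134, 10, 0, 0, 0, 0, -0.001, -0.134, 10], force=50)

```text
clock: 3.25
position: [0.5332, 0.234, 0.1117]
ee_rot: [0.709, 3.06, 0.0]
force: [0.4, -0.8, -0.5]
width: 0.169
gripper_force: 50.0
```

The opening is 15.5 mm at 50 N, so it is gripping the 16 mm handle. Now lift.

>>> arm_command(deltas=[0, 0, 0, 0, 0, 0.01, 10, 0, 0, 0, 0, 0, 0.025, 10, 0, 0, 0, 0, 0, 0.045, 10, 0, 0, 0, 0, 0, 0.065, 10, 0, 0, 0, 0, 0, 0.085, 10, 0, 0, 0, 0, 0, 0.105, 10, 0, 0, 0, 0, 0, 0.125, 10, 0, 0, 0, 0, 0, 0.14, 10, 0, 0, 0, 0, 0, 0.148, 10, 0, 0, 0, 0, 0, 0.15, 10, 0, 0, 0, 0, 0, 0.15, 10])

```text
clock: 4.35
position: [0.5328, 0.2337, 0.2614]
ee_rot: [-0.709, -3.06, 0.001]
force: [-0.2, -0.8, -5.1]
width: 0.169
gripper_force: 50.0
```

```bash
python3 - <<'E'
from h import *
from scipy.spatial.transform import Rotation as R
s=sensors.observe(); print(np.round(s["joints"],3),np.round(s["position"],4),s["force"],s["ft_torque"])
# final: current orientation = tote level, yaw 64-180; tilt 30deg about axis z x d
p=np.array([.503,-.226,.0]); v=np.array([.096,.066,-.108])
for dy in (0,-30,-60,30):
  yaw=np.radians(-116.1+dy); Y=R.from_rotvec([0,0,yaw]); d=Y.apply([.096,.066,0]); d/=np.linalg.norm(d)
  ax=np.cross([0,0,1],d); T=R.from_rotvec(ax*np.radians(30))
  h=p+[0,0,.07]-(T*Y).apply(v); tot=T*R.from_rotvec([0,0,np.radians(dy)])
  print(dy,"handle",h.round(4),"shift",(h-s["position"]).round(4),"turn frac",(tot.as_rotvec()/(np.pi/2)).round(4))
E
```

```text
[-0.688  0.353  0.249  1.674 -0.094  1.127  0.703] [0.5328 0.2337 0.2614] [-0.18701646 -0.80882768 -5.12363068] [-0.01177985  0.05484542  0.01963884]
0 handle [ 0.4961 -0.1796  0.2218] shift [-0.0367 -0.4133 -0.0396] turn frac [0.3298 0.0487 0.    ]
-30 handle [ 0.5203 -0.1824  0.2218] shift [-0.0126 -0.4161 -0.0396] turn frac [ 0.3349 -0.0387 -0.3256]
-60 handle [ 0.5397 -0.1969  0.2218] shift [ 0.0069 -0.4306 -0.0396] turn frac [ 0.3243 -0.1283 -0.6508]
30 handle [ 0.4739 -0.1893  0.2218] shift [-0.059  -0.423  -0.0396] turn frac [0.3094 0.1339 0.3256]
```

The tote is held clear, with about 5 N of added load. Keeping the yaw works, so I'll carry it level to a point above the plate.

>>> arm_command(deltas=[0, 0, 0, 0, -0.005, 0, 10, 0, 0, 0, -0.002, -0.015, 0, 10, 0, 0, 0, -0.003, -0.035, 0, 10, 0, 0, 0, -0.005, -0.06, 0, 10, 0, 0, 0, -0.008, -0.09, 0, 10, 0, 0, 0, -0.011, -0.12, 0, 10, 0, 0, 0, -0.014, -0.15, 0, 10, 0, 0, 0, -0.016, -0.18, 0, 10, 0, 0, 0, -0.019, -0.21, 0, 10, 0, 0, 0, -0.022, -0.24, 0, 10, 0, 0, 0, -0.024, -0.27, 0, 10, 0, 0, 0, -0.027, -0.3, 0, 10, 0, 0, 0, -0.03, -0.33, 0, 10, 0, 0, 0, -0.032, -0.36, 0, 10, 0, 0, 0, -0.034, -0.382, 0, 10, 0, 0, 0, -0.036, -0.398, 0, 10, 0, 0, 0, -0.037, -0.408, 0, 10, 0, 0, 0, -0.037, -0.413, 0, 10, 0, 0, 0, -0.037, -0.413, 0, 10, 0, 0, 0, -0.037, -0.413, 0, 10])

```text
clock: 6.35
position: [0.4963, -0.1782, 0.2616]
ee_rot: [-0.708, -3.06, -0.001]
force: [0.5, 0.3, -4.7]
width: 0.172
gripper_force: 50.0
```

>>> arm_command(deltas=[0.015, 0.002, 0, 0, 0, 0, 10, 0.04, 0.006, 0, 0, 0, 0, 10, 0.07, 0.01, 0, 0, 0, 0, 10, 0.1, 0.015, 0, 0, 0, 0, 10, 0.13, 0.019, 0, 0, 0, 0, 10, 0.16, 0.024, 0, 0, 0, 0, 10, 0.19, 0.028, 0, 0, 0, 0, 10, 0.22, 0.032, 0, 0, 0, 0, 10, 0.25, 0.037, 0, 0, 0, 0, 10, 0.28, 0.041, 0, 0, 0, -0.01, 10, 0.305, 0.045, 0, 0, 0, -0.02, 10, 0.32, 0.047, 0, 0, 0, -0.03, 10, 0.33, 0.049, 0, 0, 0, -0.038, 10, 0.33, 0.049, 0, 0, 0, -0.04, 10, 0.33, 0.049, 0, 0, 0, -0.04, 10, 0.33, 0.049, 0, 0, 0, -0.04, 10, 0.33, 0.049, 0, 0, 0, -0.04, 10, 0.33, 0.049, 0, 0, 0, -0.04, 10, 0.33, 0.049, 0, 0, 0, -0.04, 10])

```text
clock: 8.25
position: [0.4963, -0.179, 0.2221]
ee_rot: [-0.646, -2.79, -0.714]
force: [0.5, 0.1, -4.9]
width: 0.167
gripper_force: 50.0
```

```bash
python3 - <<'E'
from h import *
from scipy.spatial.transform import Rotation as R
s=sensors.observe(); print(s["clock"],s["position"],np.degrees(np.arccos(-R.from_rotvec(s["ee_rot"]).as_matrix()[2,2])),s["force"],s["width"])
a=optics.get_image("top");b=optics.get_image("side");w=optics.get_image("wrist")
cv2.imwrite("pics/mix.png",np.vstack([np.hstack([cv2.resize(a[120:300,220:440],(396,300)),cv2.resize(b[190:350,150:370],(396,300))]),np.hstack([cv2.resize(w,(396,300)),np.zeros((300,396,3),np.uint8)])]))
cv2.imwrite("pics/a.png",a);cv2.imwrite("pics/b.png",b)
for n,i in(("top",a),("side",b)):
  y=big(mask(i,(20,120,80),(35,255,255),(150,120,400,350))); print(n,cv2.boundingRect(y),cv2.approxPolyDP(y,2,True)[:,0].tolist())
E
```

```text
8.25 [ 0.49633132 -0.17903828  0.22209559] 30.00219231203443 [ 0.45129213  0.10368652 -4.87808345] 0.16693546498753037
top (324, 195, 10, 6) [[324, 195], [333, 200], [329, 195]]
side (294, 141, 32, 15) [[325, 145], [318, 141], [295, 148], [294, 151], [300, 155]]
```

View pics/mix.png

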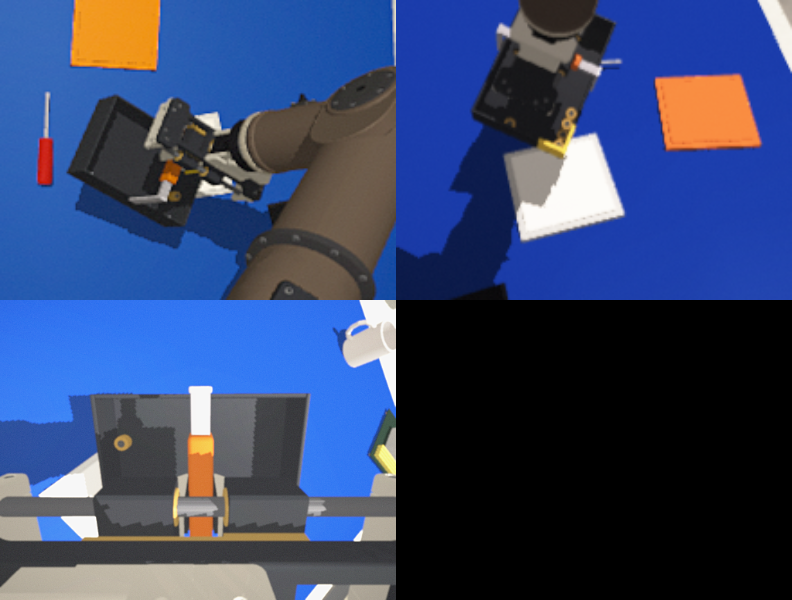

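The wrist view shows one spacer at (122,442) in the mosaic, on the low end wall but away from the corner. The side view shows two at the yellow corner and one further left along the edge. I'll check whether the tote rolled in the grip, and whether that spacer is still moving.

```bash
python3 - <<'E'
from h import *
from scipy.spatial.transform import Rotation as R
s=sensors.observe(); E=R.from_rotvec(s["ee_rot"])
w=optics.get_image("wrist"); b=optics.get_image("side")
cv2.imwrite("pics/mix2.png",np.hstack([cv2.resize(w[100:250,90:420],None,fx=1.2,fy=1.2),cv2.resize(b[190:290,180:280],None,fx=1.8*1,fy=1.8)]) if 0 else np.vstack([cv2.resize(w[100:240,90:420],(660,280)),cv2.resize(b[190:290,160:380],(660,300))]))
# tote axes in tool frame: level tool z=-tote z, tool y world = (.438,.899)= -tote x
B=R.from_matrix(np.c_[[0,-1,0],[-1,0,0],[0,0,-1]])  # columns: tote x,y,z in tool frame
for f in(-15,-10,-5,0,5,10,15):
  T=E*B*R.from_euler('x',f,degrees=True)
  pts=np.array([[-100,-70,-62],[100,-70,-62],[100,70,-62],[96,66,-108]])/1000.
  P=T.apply(pts)+s["position"]; o=[]
  for n in("wrist","side"):
    K,Rm,t=cam(n); o.append(cv2.projectPoints(P,Rm,t,K,None)[0][:,0].round(0).tolist())
  d=T.inv().apply([0,0,-1]); print(f,"wrist",o[0],"side",o[1],"corner",P[3].round(3),"tilt",np.degrees(np.arccos(T.as_matrix()[2,2])).round(1),"slope x,y",d[:2].round(2))
E
```

```text
-15 wrist [[423.0, 100.0], [97.0, 100.0], [144.0, 268.0], [164.0, 231.0]] side [[219.0, 177.0], [185.0, 245.0], [235.0, 270.0], [230.0, 269.0]] corner [ 0.475 -0.208  0.067] tilt 40.3 slope x,y [0.41 0.5 ]
-10 wrist [[416.0, 107.0], [104.0, 108.0], [143.0, 277.0], [164.0, 242.0]] side [[221.0, 178.0], [187.0, 246.0], [238.0, 270.0], [233.0, 270.0]] corner [ 0.485 -0.213  0.067] tilt 36.5 slope x,y [0.41 0.43]
-5 wrist [[409.0, 115.0], [110.0, 115.0], [141.0, 287.0], [163.0, 254.0]] side [[222.0, 180.0], [189.0, 247.0], [240.0, 271.0], [237.0, 271.0]] corner [ 0.494 -0.219  0.068] tilt 33.1 slope x,y [0.41 0.36]
0 wrist [[404.0, 123.0], [116.0, 123.0], [139.0, 298.0], [162.0, 265.0]] side [[224.0, 182.0], [191.0, 249.0], [243.0, 271.0], [241.0, 272.0]] corner [ 0.503 -0.225  0.07 ] tilt 30.0 slope x,y [0.41 0.28]
5 wrist [[398.0, 131.0], [121.0, 131.0], [137.0, 308.0], [161.0, 277.0]] side [[226.0, 183.0], [193.0, 250.0], [245.0, 272.0], [244.0, 273.0]] corner [ 0.512 -0.232  0.073] tilt 27.5 slope x,y [0.41 0.21]
10 wrist [[394.0, 139.0], [126.0, 139.0], [134.0, 318.0], [159.0, 289.0]] side [[228.0, 185.0], [195.0, 252.0], [247.0, 272.0], [247.0, 274.0]] corner [ 0.52  -0.238  0.076] tilt 25.6 slope x,y [0.41 0.13]
15 wrist [[390.0, 147.0], [130.0, 147.0], [130.0, 329.0], [157.0, 301.0]] side [[230.0, 187.0], [198.0, 253.0], [249.0, 272.0], [250.0, 275.0]] corner [ 0.527 -0.245  0.081] tilt 24.5 slope x,y [0.41 0.05]
```

View pics/mix2.png

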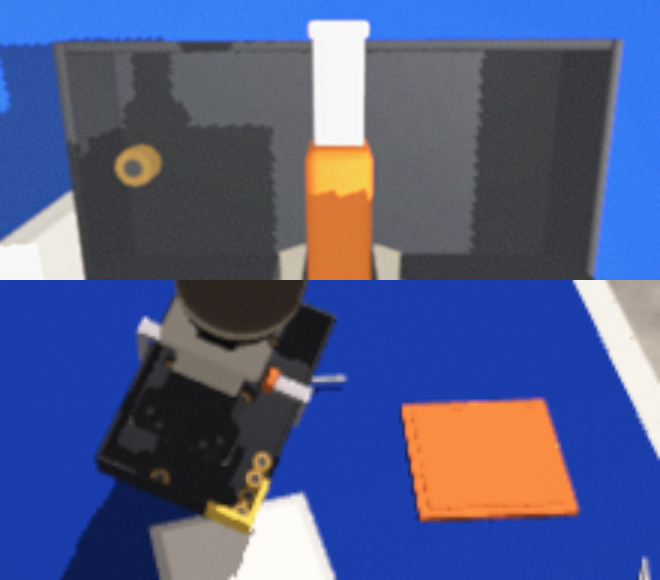

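The rim row (~121) matches zero slip, so the tote is rigid in the grip. I'll locate the brass blobs in the tote frame and work out a steeper tilt along tote +y.

```bash
cat >> h.py <<'E'
from scipy.spatial.transform import Rotation as Ro
B=Ro.from_matrix(np.c_[[0,-1,0],[-1,0,0],[0,0,-1]])
def totepts(n,img):
    s=sensors.observe(); T=Ro.from_rotvec(s["ee_rot"])*B; h=np.array(s["position"])
    m=mask(img,(10,70,60),(30,255,255),(0,0,512,384)); out=[]
    for c in cv2.findContours(m,0,2)[0]:
        if cv2.contourArea(c)<4: continue
        p=c[:,0].mean(0); o,d=ray(n,p); o=T.inv().apply(o-h); d=T.inv().apply(d)
        q=o+d*(-.098-o[2])/d[2]
        if abs(q[0])<.1 and abs(q[1])<.075: out.append((p.round().tolist(),cv2.contourArea(c),(q[:2]*1000).round().tolist()))
    return out
E
python3 - <<'E'
from h import *
for n in("wrist","side"): print(n,totepts(n,optics.get_image(n)))
s=sensors.observe(); E=Ro.from_rotvec(s["ee_rot"]); T0=E*B
Y=Ro.from_rotvec([0,0,np.radians(-116.1)])
for sx,sy in((.15,.5),(.1,.6),(.35,.38)):
  g=np.array([sx,sy,0]); g[2]=np.sqrt(1-sx*sx-sy*sy); n=np.linalg.norm(g[:2])
  d=Y.apply([sx,sy,0])/n; ax=np.cross([0,0,1],d); T=Ro.from_rotvec(ax*np.arcsin(n))*Y
  D=T*T0.inv(); h=np.array([.503,-.226,.075])-T.apply([.096,.066,-.108])
  print(sx,sy,"tilt",np.degrees(np.arcsin(n)).round(1),"turn",(D.as_rotvec()/(np.pi/2)).round(3),"handle",h.round(3),"shift",(h-s["position"]).round(3))
E
```

```text
wrist [([228.0, 266.0], 279.5, [30.0, 61.0]), ([291.0, 266.0], 258.0, [-30.0, 61.0]), ([159.0, 183.0], 375.0, [88.0, -19.0]), ([258.0, 216.0], 2443.0, [2.0, 12.0])]
side [([213.0, 255.0], 8.5, [84.0, -18.0]), ([240.0, 264.0], 228.0, [78.0, 56.0]), ([250.0, 222.0], 10.5, [-38.0, 37.0])]
0.15 0.5 tilt 31.5 turn [-0.088  0.199  0.056] handle [ 0.537 -0.158  0.215] shift [ 0.041  0.021 -0.007]
0.1 0.6 tilt 37.5 turn [-0.08   0.278  0.077] handle [ 0.553 -0.159  0.21 ] shift [ 0.057  0.02  -0.012]
0.35 0.38 tilt 31.1 turn [-0.007  0.073  0.02 ] handle [ 0.512 -0.178  0.226] shift [0.016 0.001 0.004]
```

One spacer is stuck against the end wall at (88,-19) mm in the tote frame. I'll tip the tote steeper along +y, hold, then return to a balanced tilt of about 31°.

>>> arm_command(deltas=[-0.008, 0.028, 0.008, 0.006, 0.002, 0.005, 10, -0.024, 0.083, 0.023, 0.017, 0.006, 0.01, 10, -0.04, 0.139, 0.038, 0.028, 0.01, 0.015, 10, -0.056, 0.195, 0.054, 0.04, 0.014, 0.02, 10, -0.072, 0.25, 0.07, 0.051, 0.018, 0.02, 10, -0.08, 0.278, 0.077, 0.057, 0.02, 0.02, 10, -0.08, 0.278, 0.077, 0.057, 0.02, 0.02, 10, -0.08, 0.278, 0.077, 0.057, 0.02, 0.02, 10, -0.08, 0.278, 0.077, 0.057, 0.02, 0.02, 10, -0.08, 0.278, 0.077, 0.057, 0.02, 0.02, 10, -0.08, 0.278, 0.077, 0.057, 0.02, 0.02, 10, -0.065, 0.237, 0.065, 0.049, 0.016, 0.02, 10, -0.05, 0.196, 0.054, 0.041, 0.012, 0.015, 10, -0.035, 0.155, 0.042, 0.032, 0.008, 0.01, 10, -0.02, 0.114, 0.031, 0.024, 0.004, 0.006, 10, -0.007, 0.073, 0.02, 0.016, 0.001, 0.004, 10, -0.007, 0.073, 0.02, 0.016, 0.001, 0.004, 10, -0.007, 0.073, 0.02, 0.016, 0.001, 0.004, 10, -0.007, 0.073, 0.02, 0.016, 0.001, 0.004, 10, -0.007, 0.073, 0.02, 0.016, 0.001, 0.004, 10])

```text
clock: 10.6
position: [0.513, -0.1773, 0.2256]
ee_rot: [-0.621, -2.694, -0.635]
force: [0.1, -0.2, -5.6]
width: 0.172
gripper_force: 50.0
```

```bash
python3 - <<'E'
from h import *
s=sensors.observe(); print(s["clock"],s["position"],s["width"],s["gripper_force"]); T=Ro.from_rotvec(s["ee_rot"])*B
print("tilt",np.degrees(np.arccos(T.as_matrix()[2,2])),"corner",T.apply([.096,.066,-.108])+s["position"])
w=optics.get_image("wrist"); b=optics.get_image("side")
print(totepts("wrist",w),totepts("side",b))
cv2.imwrite("pics/mix3.png",np.vstack([cv2.resize(w[100:300,90:420],(495,300)),cv2.resize(b[200:290,180:328],(495,300),interpolation=2)]))
E
```

```text
10.6 [ 0.51301593 -0.17730519  0.2255701 ] 0.17236239460087413 49.956339597702026
tilt 31.12454684122171 corner [ 0.50393719 -0.22533822  0.07441983]
[([291.0, 265.0], 256.0, [-29.0, 61.0]), ([228.0, 266.0], 277.0, [30.0, 61.0]), ([258.0, 212.0], 2449.5, [1.0, 8.0])] [([242.0, 262.0], 270.5, [75.0, 57.0]), ([226.0, 207.0], 14.0, [-42.0, -43.0])]
```

View pics/mix3.png

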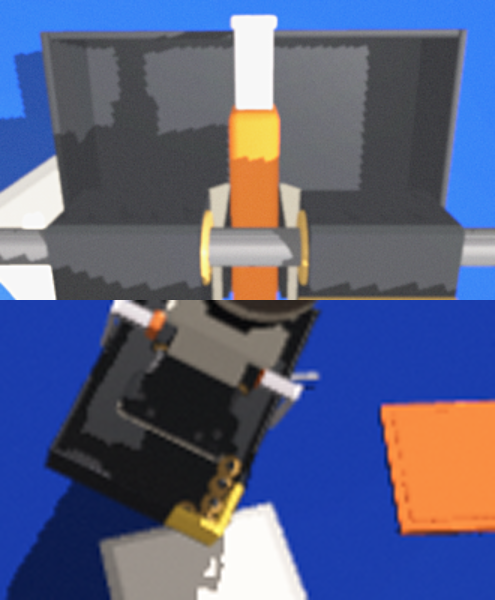

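The stray spacer has slid down and the wrist view shows the rest of the floor empty. The side view shows the cluster at about (217,485), beside the yellow corner. I'll zoom in there to count.

```bash
python3 - <<'E'
from h import *
b=optics.get_image("side")
cv2.imwrite("pics/z.png",cv2.resize(b[225:285,205:285],(800,600),interpolation=cv2.INTER_CUBIC))
s=sensors.observe(); T=Ro.from_rotvec(s["ee_rot"])*B
K,R,t=cam("side")
for x in (88,72,56,40,24):
  P=T.apply([[x/1e3,.058,-.101],[x/1e3,.042,-.101]])+s["position"]; print(x,((cv2.projectPoints(P,R,t,K,None)[0][:,0]-[205,225])*10).round().tolist())
E
```

```text
88 [[347.0, 417.0], [291.0, 389.0]]
72 [[372.0, 362.0], [317.0, 334.0]]
56 [[397.0, 307.0], [342.0, 279.0]]
40 [[422.0, 253.0], [368.0, 226.0]]
24 [[447.0, 200.0], [393.0, 173.0]]
```

View pics/z.png

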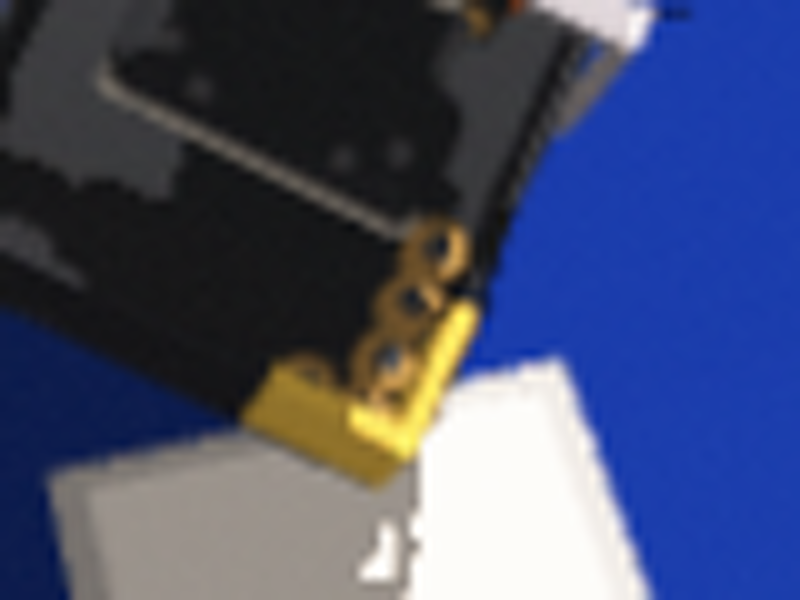

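The zoom shows all five: a row of four along the long wall at (440,250), (415,300), (388,355) and (380,400), plus one at (310,370) along the end wall. The farthest is about 57 mm from the corner, under the 78 mm limit. The corner is at (0.504, -0.225, 0.074), within a few mm of the plate centre.

```bash
python3 -c "
from cell import sensors,arm
print(max(abs(v) for v in sensors.observe()['dq'])); print(arm.sign_off())"
```

```text
0.006074860176161881
the job is handed in; nothing more can be done
None
```

The tote is held still at about 31°, with its yellow corner about 74 mm above the bench over the plate centre and all five spacers in that corner; the job is handed in and I haven't seen the verdict.

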